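# Set the stock tags on a carver's blank board

### The arm

A 6-joint arm with a two-finger parallel gripper is mounted at the origin on the work surface. World frame = base frame: x ahead of the robot, y to its left, z up, the work surface at z = 0. Lengths are in m, angles in degrees, forces in N, time in s.
With the tool pointing down it reaches from about 0.375 to 0.9 m from the base axis. Payload 3.1 kg.
Tool frame: the origin (TCP) lies at the very end of the fingers, on their centre line; the grasp point (between the pads) lies behind it (bot.grip_depth is the z of the grasp point in the tool frame, in m); z points along the fingers, y is the direction in which the jaws open and shut (so a half turn about z gives the same grasp; the last joint's range is limited). The gripper opens to 87 mm and grips with 3 to 60 N. Pads are 19 mm wide; open, the fingers measure 117 mm over their backs; the gripper's body (75 mm by 190 mm) begins 51 mm behind the grasp point.
Start: joints at [-81.79, 30.224, 82.088, -0, 67.689, -10.227], TCP at [0.198, -0.593, 0.223] pointing down, gripper open.
Joint ranges: [-176.69, 176.69], [-43.24, 126.21], [12.49, 139.97], [-82, 262], [0, 151.66], [-163.58, 163.58]. Speed limits (degrees/s): [159.86, 159.86, 180, 180, 180, 180].

### API

Orientations are given as a 3x3 rotation matrix whose columns are the frame's x, y, z axes.
In Python, from rig import bot, vision gives the robot as it stands. The module is installed in compiled form; this text tells all that it offers.
- The arm moves only by the shell command python3 -m jog 'ROWS'. ROWS is JSON, a list of rows, each a list of 3 entries, a list of its own where there are three numbers: the shift along the tool's x, y, z in mm, then the turn, a rotation vector about the tool's x, y, z in degrees, then the closure, from 0 (fully open) to 1 (shut). In form: [[[dx, dy, dz], [wx, wy, wz], fingers], ...]. A call has 1 to 12 rows; each row is the pose to reach, as a shift and turn from the pose commanded when the call began, along the tool's axes at that moment; what a row does not reach only later rows make up. A row lasts 1/12 s, in which the tool goes at most 41.7 mm and 7.16 degrees, less where a joint would pass 70% of its speed; a pose out of reach is approached as far as the arm can. A call with a gripper value outside its range is refused whole. The fingers move at their own pace and stop on an object; the grip force is fixed at half the most. Time passes only in rows, so rows that repeat a pose let the fingers close. It gives the time, the measured TCP pose, the force and the opening at its end, in the units of the state.
- bot.read_state(): the state, without advancing time (a new reading comes with each control period).
- vision.capture(name): name is "side" or "top" or "wrist"; returns the picture (420x560x3 uint8, red, green, blue); there is no depth.
- vision.camera_info(name): a dict with "intrinsics" (3x3 intrinsics, pixels), "camera_from_world" (4x4, takes a point from world to camera coordinates); the wrist camera has in their place "mount" (4x4, takes a point from camera to tool coordinates, whose origin is the TCP and whose axes are the flange's). Camera axes: x right, y up, looking along -z (the intrinsics and any distortion apply to the point x, -y, -z); pixel columns grow to the right and rows downward; lengths in m; the calibration is good to about 2 mm. A picture is of the moment at which its call begins: read the wrist's pose just before it. camera_info takes no time and is no camera call.
- bot.hand_in(): hands the job in, once; it reports no verdict.
The state is a dict: "time_s": time; "joint_positions": joint angles; "qvel": joint speeds; "tau": joint torques, N m; "position": TCP position; "tcp_rot": TCP orientation; "force": force on the tool from outside, world axes, zero at the start; "moment": the same for the moment, N m; "opening": opening from 0.0 (shut) to 1.0 (fully open).
Only numpy, scipy, OpenCV 4.12 (cv2) and the standard library are available. Lean on these libraries where they do the work, as an engineer would, in place of code of your own. Each camera call takes 0.05 s, during which the arm holds its last target. There are 200 camera calls.

### The job

The hinged stock tags on the board no longer match the bins behind them. With a fingertip, push tags over so that the tag in front of each full bin lies with its rosette face uppermost (leaning towards the bin) and the tag in front of each nearly empty bin lies with its plain bar face uppermost (leaning away from the bin, towards the robot). Only push the tags, lightly, never pinch or force them, and leave the bins and everything else where they stand.

Things in the scene. Friction and masses are not known exactly. Their poses are not given: they have to be found in the camera images.
- tag_a (a joint): hinged wooden stock tag (flap 50 mm wide, 6 mm thick, 71 mm from hinge to slippery rounded brass free edge) on a V-shaped block. 0: upright. Positive: leans away from the robot, towards its bin; at the stop +0.9 rad the ROSETTE face (round petals) is uppermost. Negative: leans towards the robot; at the stop -0.9 the BAR face (one straight bar) is uppermost. Turns freely (45 g); past upright it falls onto the stop by itself
- tag_a_hinge (a point): middle of tag_a's hinge pin, 63 mm above the bench, 45 mm above the 18 mm thick board; tag blocks are 52 mm wide, 95 mm apart. y axis along the pin, x axis level from tag to bin, z up. At a stop the tag's free edge overhangs its block: 41 mm higher than the pin, 52 mm to the side of it (+x or -x)
- tag_a_place (a point): the place of the bin that tag_a stands for: a point on the board straight behind the tag (165 mm beyond the hinge), under the middle of that bin
- tag_b (a joint): hinged wooden stock tag (flap 50 mm wide, 6 mm thick, 71 mm from hinge to slippery rounded brass free edge) on a V-shaped block. 0: upright. Positive: leans away from the robot, towards its bin; at the stop +0.9 rad the ROSETTE face (round petals) is uppermost. Negative: leans towards the robot; at the stop -0.9 the BAR face (one straight bar) is uppermost. Turns freely (45 g); past upright it falls onto the stop by itself
- tag_b_hinge (a point): middle of tag_b's hinge pin, 63 mm above the bench, 45 mm above the 18 mm thick board; tag blocks are 52 mm wide, 95 mm apart. y axis along the pin, x axis level from tag to bin, z up. At a stop the tag's free edge overhangs its block: 41 mm higher than the pin, 52 mm to the side of it (+x or -x)
- tag_b_place (a point): the place of the bin that tag_b stands for: a point on the board straight behind the tag (165 mm beyond the hinge), under the middle of that bin
- tag_c (a joint): hinged wooden stock tag (flap 50 mm wide, 6 mm thick, 71 mm from hinge to slippery rounded brass free edge) on a V-shaped block. 0: upright. Positive: leans away from the robot, towards its bin; at the stop +0.9 rad the ROSETTE face (round petals) is uppermost. Negative: leans towards the robot; at the stop -0.9 the BAR face (one straight bar) is uppermost. Turns freely (45 g); past upright it falls onto the stop by itself
- tag_c_hinge (a point): middle of tag_c's hinge pin, 63 mm above the bench, 45 mm above the 18 mm thick board; tag blocks are 52 mm wide, 95 mm apart. y axis along the pin, x axis level from tag to bin, z up. At a stop the tag's free edge overhangs its block: 41 mm higher than the pin, 52 mm to the side of it (+x or -x)
- tag_c_place (a point): the place of the bin that tag_c stands for: a point on the board straight behind the tag (165 mm beyond the hinge), under the middle of that bin
- tag_d (a joint): hinged wooden stock tag (flap 50 mm wide, 6 mm thick, 71 mm from hinge to slippery rounded brass free edge) on a V-shaped block. 0: upright. Positive: leans away from the robot, towards its bin; at the stop +0.9 rad the ROSETTE face (round petals) is uppermost. Negative: leans towards the robot; at the stop -0.9 the BAR face (one straight bar) is uppermost. Turns freely (45 g); past upright it falls onto the stop by itself
- tag_d_hinge (a point): middle of tag_d's hinge pin, 63 mm above the bench, 45 mm above the 18 mm thick board; tag blocks are 52 mm wide, 95 mm apart. y axis along the pin, x axis level from tag to bin, z up. At a stop the tag's free edge overhangs its block: 41 mm higher than the pin, 52 mm to the side of it (+x or -x)
- tag_d_place (a point): the place of the bin that tag_d stands for: a point on the board straight behind the tag (165 mm beyond the hinge), under the middle of that bin
- bin_full_rosettes: loose open plywood bin, 110 x 85 x 55 mm high, walls 5 mm, origin at the centre of its underside; FULL: filled to the rim with turned round rosettes. It stands on the board behind one of the four tags (its front wall 110 mm beyond the hinge), which one changes
- bin_full_blocks: loose open plywood bin, 110 x 85 x 55 mm high, walls 5 mm, origin at the centre of its underside; FULL: filled to the rim with square wooden blocks. It stands on the board behind one of the four tags (its front wall 110 mm beyond the hinge), which one changes
- bin_low_rosettes: loose open plywood bin, 110 x 85 x 55 mm high, walls 5 mm, origin at the centre of its underside; NEARLY EMPTY: only two round rosettes on its floor. It stands on the board behind one of the four tags (its front wall 110 mm beyond the hinge), which one changes
- bin_low_block: loose open plywood bin, 110 x 85 x 55 mm high, walls 5 mm, origin at the centre of its underside; NEARLY EMPTY: only one wooden block on its floor. It stands on the board behind one of the four tags (its front wall 110 mm beyond the hinge), which one changes
- finial: small turned wooden finial, 28 mm wide, 50 mm high, standing on the board between the two middle tags, origin under its centre. Not part of the job
- blank: loose rosette, 31 mm wide, 13 mm high, lying on the board between two tags, origin under its centre. Not part of the job
- pencil: flat pencil 140 mm long, 9 mm high, lying on the board between the tags and the bins, along the board. Not part of the job
- gouge_a: carving gouge lying on the bench in front of the board, handle 29 mm thick, 235 mm long in all, origin under the joint of handle and blade. Not part of the job
- gouge_b: a second gouge like it, with a narrower blade. Not part of the job
- tumbler: glass tumbler, 72 mm wide, 85 mm high, on the bench to the right of the board, origin under its centre. Not part of the job
- mallet: carver's round mallet, 92 mm wide, 203 mm high, standing on its head on the bench to the left of the board, origin under its centre. Not part of the job
- brush: flat dusting brush lying on the bench, about 225 mm long, 17 mm high. Not part of the job
There are look-alikes about, which are no part of the job. What is shaped like the bin_full_blocks but turquoise is not meant. Leave any purple or red look-alike of the bin_full_rosettes alone.

How it is judged:
By the outcome, as a careful person would: the job done as asked, in the order asked, and still so for the second after the job is handed in, with the robot touching nothing.
It also fails if it takes over 56 s, if anything falls off the work surface, if the arm or the gripper's body presses on something with over 40 N, if the wrist force passes 120 N, or if a joint passes its speed limit or range.

## Working session

There is one attempt and no reset: what is moved stays moved. The work goes in short steps, Python scripts to look and compute and a shell command to move; the robot and the scene stay as the last step left them, time stands still between calls to the robot, and variables do not carry over. Pictures are saved under pics/ and viewed, about 8 in all and at most 12, crops included, and the job is handed in when it is done.

```bash
mkdir -p pics
python3 - <<'E'
from rig import bot,vision
import cv2,numpy as np
for n in("top","side"):
    cv2.imwrite(f"pics/{n}0.png",vision.capture(n)[:,:,::-1])
    c=vision.camera_info(n);print(n,{k:np.round(v,4).tolist() if not isinstance(v,str) else v for k,v in c.items()})
s=bot.read_state();print(s['time_s'],s['position'],s['tcp_rot'],s['force'],bot.grip_depth)
E
```

```text
top {'intrinsics': [[513.7102, 0.0, 273.3648], [0.0, 513.7102, 218.3136], [0.0, 0.0, 1.0]], 'camera_from_world': [[0.0168, -0.9996, 0.023, -0.0409], [0.9855, 0.0204, 0.1687, -0.5513], [-0.1691, 0.0199, 0.9854, -1.2889], [0.0, 0.0, 0.0, 1.0]]}
side {'intrinsics': [[507.1545, 0.0, 277.7846], [0.0, 507.1545, 218.6668], [0.0, 0.0, 1.0]], 'camera_from_world': [[0.9984, -0.0566, -0.0077, -0.541], [0.0431, 0.6574, 0.7523, -0.064], [-0.0375, -0.7514, 0.6588, -1.6884], [0.0, 0.0, 0.0, 1.0]]}
0.1 [ 0.19761663 -0.59223826  0.22166359] [[ 9.48641201e-01  3.16353877e-01 -3.10994170e-04]
 [ 3.16353865e-01 -9.48639247e-01  1.95201138e-03]
 [ 3.22505092e-04 -1.95014263e-03 -9.99998046e-01]] [ 0.35135119 -0.34956827 -0.21137754] -0.0187
```

View pics/top0.png

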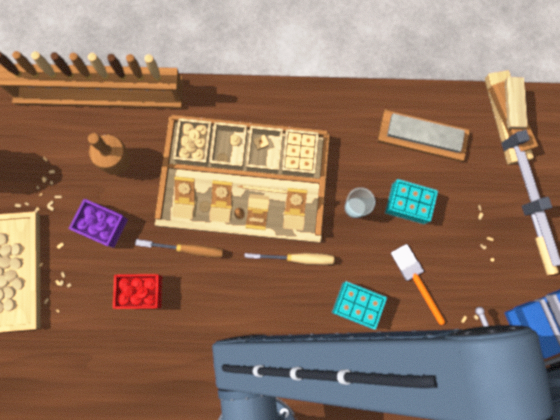

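View pics/side0.png

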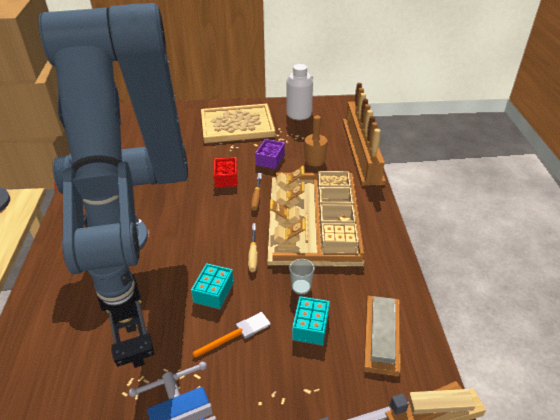

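The top view shows the board at about (155-328, 115-240). The bins, left to right, are at (192,142), (231,143), (265,147) and (301,150). The tags are at about (184,195), (220,198), (258,210) and (296,205). Look-alikes are the purple bin (97,222), the red bin (137,291) and the turquoise bins (412,201) and (360,304); all stand off the board. Next is one close crop.

Run:
```python
import cv2
im=cv2.imread("pics/top0.png")[110:245,150:335]
cv2.imwrite("pics/crop0.png",cv2.resize(im,None,fx=4.3,fy=4.3,interpolation=cv2.INTER_CUBIC))
```

```text
(no output)
```

View pics/crop0.png

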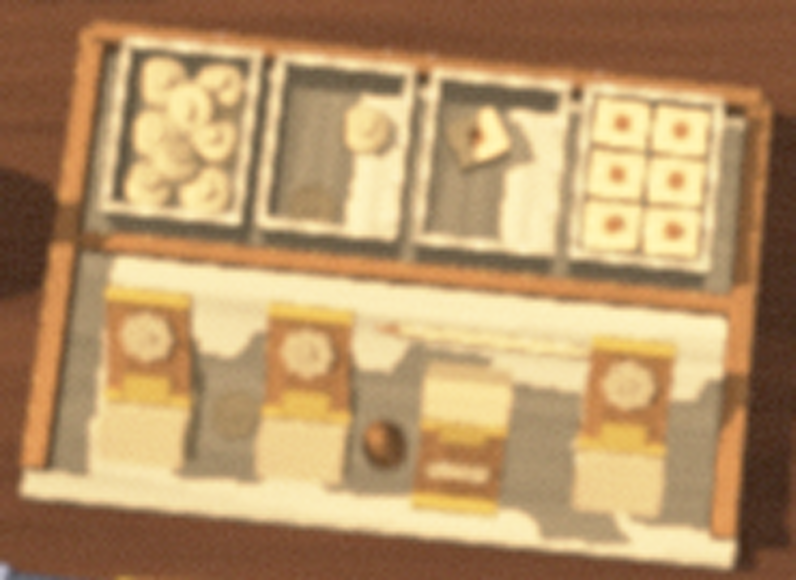

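Left to right, the bins are full of rosettes, nearly empty (two rosettes), nearly empty (one block), full of blocks. The tags show rosette, rosette, bar, rosette. Only the second tag (220,198) is wrong, so it has to be tipped towards the robot. Next I measure the hinges and check them against the 95 mm spacing.

```bash
cat > h.py <<'E'
import numpy as np
from rig import bot,vision
def px2w(n,u,v,z):
    c=vision.camera_info(n);K=c['intrinsics'];T=np.array(c['camera_from_world'])
    d=np.linalg.inv(K)@[u,v,1];d=T[:3,:3].T@(d*[1,-1,-1]);o=-T[:3,:3].T@T[:3,3]
    return o+d*(z-o[2])/d[2]
def w2px(n,p):
    c=vision.camera_info(n);q=np.array(c['camera_from_world'])@[*p,1];q=np.array(c['intrinsics'])@(q[:3]*[1,-1,-1]);return q[:2]/q[2]
E
python3 - <<'E'
from h import *
f=lambda x,y:(150+x/4.3-.4,110+y/4.3-.4)
H=[px2w("top",*f(*p),.063) for p in[(146,390),(303,405),(460,432),(618,443)]]
print(np.round(H,4),[np.linalg.norm(H[i+1]-H[i]) for i in range(3)])
E=[px2w("top",*f(*p),.104) for p in[(148,293),(310,311),(456,506),(633,346)]]
print(np.round(E,4))
y=np.array(H[3]-H[0]);yaw=np.degrees(np.arctan2(-y[0],-y[1]));print("pin dir yaw of x axis",-yaw)
a=np.radians(-yaw);X=np.array([np.cos(a),np.sin(a)])
for h,e in zip(H,E):print("edge offset along x",(e-h)[:2]@X, "lat",(e-h)[:2]@[-X[1],X[0]])
c=sum(H)/4;print("center",c)
for k in(1.5,.5,-.5,-1.5):print(c[:2]+k*.095*np.array([-X[1],X[0]]))
t=np.linalg.inv(bot.read_state()['tcp_rot']);print(bot.read_state()['tcp_rot'])
E
```

```text
[[ 0.5916  0.2018  0.063 ]
 [ 0.5844  0.1077  0.063 ]
 [ 0.57    0.0133  0.063 ]
 [ 0.5652 -0.0815  0.063 ]] [np.float64(0.09438144692975871), np.float64(0.09547062416061179), np.float64(0.09490279047915874)]
[[ 0.641   0.1968  0.104 ]
 [ 0.6324  0.102   0.104 ]
 [ 0.5188  0.0141  0.104 ]
 [ 0.6156 -0.0872  0.104 ]]
pin dir yaw of x axis -5.30863623356704
edge offset along x 0.04972049993946985 lat -0.0003812479798934545
edge offset along x 0.048258816996968254 lat -0.0012249819465856605
edge offset along x -0.050992440215745005 lat -0.0039454326502027974
edge offset along x 0.050643409182562354 lat -0.0010730578476996315
center [0.57779941 0.06033888 0.063     ]
[0.59098361 0.20222766]
[0.58219415 0.10763514]
[0.57340468 0.01304262]
[ 0.56461522 -0.08154991]
[[ 9.48641201e-01  3.16353877e-01 -3.10994170e-04]
 [ 3.16353865e-01 -9.48639247e-01  1.95201138e-03]
 [ 3.22505092e-04 -1.95014263e-03 -9.99998046e-01]]
```

All spacings are about 95 mm and the edge offsets about ±50 mm, so the poses hold. The plan is to fly at 0.22 m to a point 85 mm beyond tag 2's hinge with the fingers shut.

```bash
python3 -m jog '[[[664,-508,0],[0,0,23.7],1],[[664,-508,0],[0,0,23.7],1],[[664,-508,0],[0,0,23.7],1],[[664,-508,0],[0,0,23.7],1],[[664,-508,0],[0,0,23.7],1],[[664,-508,0],[0,0,23.7],1],[[664,-508,0],[0,0,23.7],1],[[664,-508,0],[0,0,23.7],1],[[664,-508,0],[0,0,23.7],1],[[664,-508,0],[0,0,23.7],1],[[664,-508,0],[0,0,23.7],1],[[664,-508,0],[0,0,23.7],1]]'
cat > go.py <<'E'
import sys
from h import *
s=bot.read_state();a=np.radians(-5.31);X=np.array([np.cos(a),np.sin(a),0]);Y=np.array([-X[1],X[0],0])
h=np.array([.5825,.1078,.063]);p=np.array(s['position'])
print("tip rel hinge x,y (mm), z abs:",np.round([(p-h)@X*1e3,(p-h)@Y*1e3,p[2]*1e3],1),"tool yaw",np.degrees(np.arctan2(s['tcp_rot'][1][0],s['tcp_rot'][0][0])))
g=h+.085*X;g[2]=.222
print("to standoff, tool mm:",np.round(np.array(s['tcp_rot']).T@(g-p)*1e3,1),s['time_s'],s['force'])
E
python3 go.py
```

```text
time_s: 1.1
position: [0.4788, -0.177, 0.2224]
tcp_rot: [[0.996, -0.092, -0.001], [-0.092, -0.996, 0.0], [-0.001, -0.0, -1.0]]
force: [0.9, -1.2, 0.5]
opening: 0.173
tip rel hinge x,y (mm), z abs: [ -76.8 -293.2  222.4] tool yaw -5.269807745265713
to standoff, tool mm: [ 162.1 -293.1    0.3] 1.1 [ 0.89813507 -1.20193083  0.48316587]
```

```bash
python3 -m jog '[[[162,-293,0],[0,0,0],1],[[162,-293,0],[0,0,0],1],[[162,-293,0],[0,0,0],1],[[162,-293,0],[0,0,0],1],[[162,-293,0],[0,0,0],1],[[162,-293,0],[0,0,0],1],[[162,-293,0],[0,0,0],1],[[162,-293,0],[0,0,0],1],[[162,-293,0],[0,0,0],1],[[162,-293,0],[0,0,0],1],[[162,-293,0],[0,0,0],1],[[162,-293,0],[0,0,0],1]]' ; python3 go.py
```

```text
time_s: 2.1
position: [0.6655, 0.0966, 0.2221]
tcp_rot: [[0.996, -0.093, -0.002], [-0.093, -0.996, -0.001], [-0.002, 0.001, -1.0]]
force: [-0.7, 0.9, 0.5]
opening: 0.004
tip rel hinge x,y (mm), z abs: [ 83.6  -3.5 222.1] tool yaw -5.326372715228185
to standoff, tool mm: [ 1.4 -3.5  0.1] 2.1 [-0.65604595  0.85550243  0.45861277]
```

```bash
python3 -m jog '[[[1,-3,40],[0,0,0],1],[[1,-3,75],[0,0,0],1],[[1,-3,100],[0,0,0],1],[[1,-3,115],[0,0,0],1],[[1,-3,125],[0,0,0],1],[[1,-3,128],[0,0,0],1],[[1,-3,128],[0,0,0],1],[[1,-3,128],[0,0,0],1]]' ; python3 go.py
python3 - <<'E'
from h import *
import cv2
im=vision.capture("side")[:,:,::-1][130:280,230:400]
w=vision.capture("wrist")[:,:,::-1]
a=cv2.resize(im,None,fx=2.6,fy=2.6,interpolation=cv2.INTER_CUBIC)
b=cv2.resize(w,(350,262))
o=np.zeros((390,442+350,3),np.uint8);o[:a.shape[0],:a.shape[1]]=a;o[:262,442:]=b
cv2.imwrite("pics/s1.png",o)
E
```

```text
time_s: 2.77
position: [0.6687, 0.1, 0.0959]
tcp_rot: [[0.996, -0.093, 0.002], [-0.093, -0.996, -0.0], [0.002, -0.0, -1.0]]
force: [-0.0, -0.1, 1.1]
opening: 0.005
tip rel hinge x,y (mm), z abs: [86.5  0.2 95.9] tool yaw -5.317611886164287
to standoff, tool mm: [  -1.2    0.2 -126.1] 2.7667 [-0.01057098 -0.08895114  1.11082857]
```

View pics/s1.png

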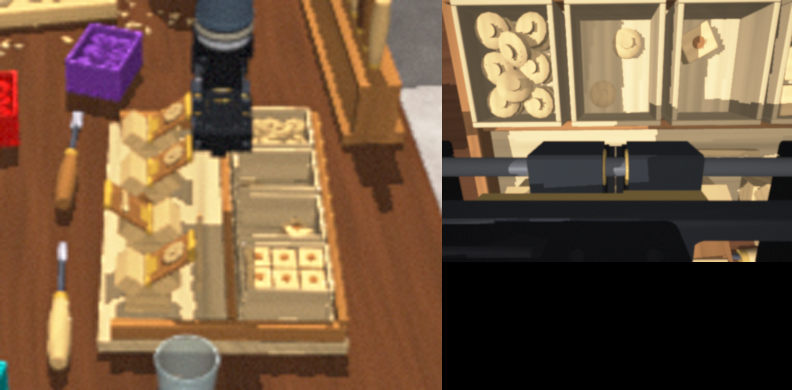

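The view shows the finger beyond tag 2 with clear space around it: tag 2 is at (165,155) in the side crop, and the pencil and bins are untouched. Now I pull gently towards the robot, rising with the edge.

```bash
python3 -m jog '[[[-10,0,0],[0,0,0],1],[[-17,0,0],[0,0,0],1],[[-22,0,-1],[0,0,0],1],[[-27,0,-4],[0,0,0],1],[[-32,0,-8],[0,0,0],1],[[-37,0,-12],[0,0,0],1],[[-43,0,-14],[0,0,0],1],[[-49,0,-17],[0,0,0],1],[[-55,0,-20],[0,0,0],1],[[-61,0,-22],[0,0,0],1],[[-66,0,-23],[0,0,0],1],[[-70,0,-23],[0,0,0],1]]' ; python3 go.py
```

```text
time_s: 3.87
position: [0.5974, 0.1073, 0.1178]
tcp_rot: [[0.996, -0.092, -0.0], [-0.092, -0.996, 0.0], [-0.0, -0.0, -1.0]]
force: [-0.5, -0.2, 0.5]
opening: 0.002
tip rel hinge x,y (mm), z abs: [ 14.8   0.9 117.8] tool yaw -5.256317152920363
to standoff, tool mm: [  70.1    0.9 -104.2] 3.8667 [-0.52838566 -0.20242274  0.49387921]
```

Next I carry it just past upright, back off towards the bin and lift.

```bash
python3 -m jog '[[[-5,0,0],[0,0,0],1],[[-10,0,0],[0,0,0],1],[[-14,0,0],[0,0,0],1],[[-18,0,0],[0,0,0],1],[[-21,0,0],[0,0,0],1],[[-21,0,0],[0,0,0],1],[[-21,0,0],[0,0,0],1],[[-21,0,0],[0,0,0],1],[[-10,0,-15],[0,0,0],1],[[0,0,-50],[0,0,0],1],[[0,0,-90],[0,0,0],1],[[0,0,-105],[0,0,0],1]]' ; python3 go.py
python3 - <<'E'
from h import *
import cv2
im=vision.capture("side")[:,:,::-1][130:280,230:400]
t=vision.capture("top")[:,:,::-1][110:245,150:335]
a=cv2.resize(im,None,fx=2.2,fy=2.2,interpolation=cv2.INTER_CUBIC)
b=cv2.resize(t,None,fx=2.2,fy=2.2,interpolation=cv2.INTER_CUBIC)
o=np.zeros((330,790,3),np.uint8);o[:a.shape[0],:a.shape[1]]=a;o[:b.shape[0],380:380+b.shape[1]]=b
cv2.imwrite("pics/s2.png",o)
E
```

```text
time_s: 4.87
position: [0.6019, 0.107, 0.2278]
tcp_rot: [[0.996, -0.092, 0.01], [-0.092, -0.996, -0.0], [0.01, -0.001, -1.0]]
force: [0.4, -0.4, 0.5]
opening: 0.005
tip rel hinge x,y (mm), z abs: [ 19.4   1.  227.8] tool yaw -5.275869229006569
to standoff, tool mm: [65.5  1.1  6.4] 4.8667 [ 0.41467764 -0.40767052  0.50469977]
```

View pics/s2.png

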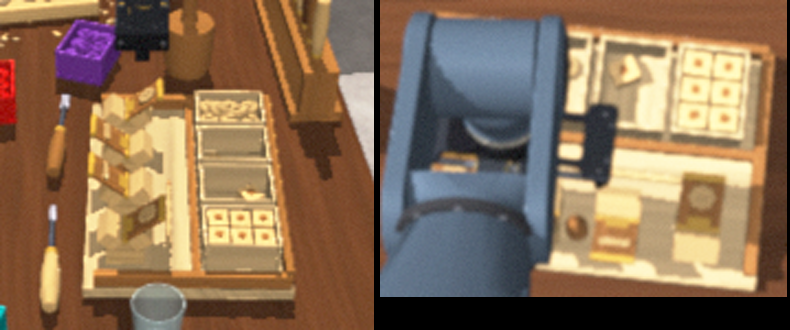

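In the side crop, tag 2 now leans towards the robot at (110,130), like tag 3 at (110,178). Tags 1 and 4 still lean towards their bins. I'll move the arm away at height and take a clear top view.

```bash
python3 -m jog '[[[-150,400,-30],[0,0,0],1],[[-150,400,-30],[0,0,0],1],[[-150,400,-30],[0,0,0],1],[[-150,400,-30],[0,0,0],1],[[-150,400,-30],[0,0,0],1],[[-150,400,-30],[0,0,0],1],[[-150,400,-30],[0,0,0],1],[[-150,400,-30],[0,0,0],1],[[-150,400,-30],[0,0,0],1],[[-150,400,-30],[0,0,0],1],[[-150,400,-30],[0,0,0],1],[[-150,400,-30],[0,0,0],1]]'
python3 - <<'E'
from h import *
import cv2
t=vision.capture("top")[:,:,::-1]
cv2.imwrite("pics/s3.png",cv2.resize(t[100:330,60:380],None,fx=2.4,fy=2.4,interpolation=cv2.INTER_CUBIC))
E
```

```text
time_s: 5.97
position: [0.4106, -0.2803, 0.2517]
tcp_rot: [[0.995, -0.097, -0.001], [-0.097, -0.995, 0.0], [-0.001, -0.0, -1.0]]
force: [0.5, -0.4, -0.5]
opening: 0.005
```

View pics/s3.png

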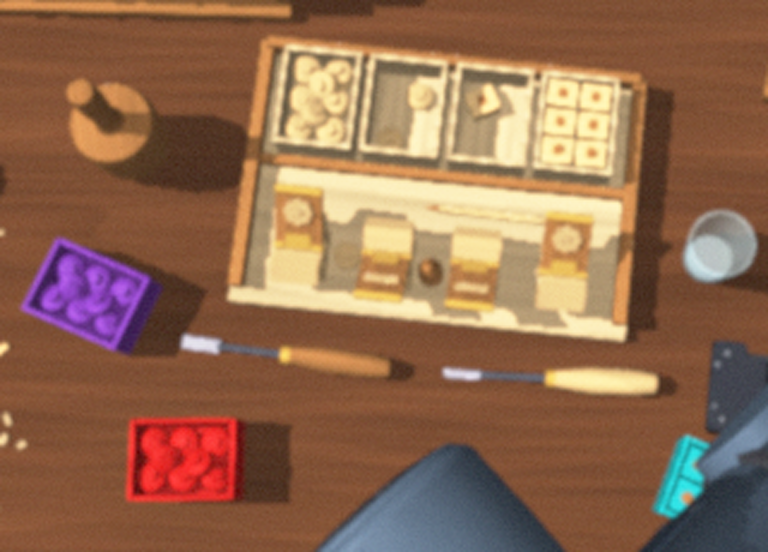

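The tags now show rosette (298,215), bar (382,280), bar (472,282), rosette (567,240), and nothing else has moved. I'll let the arm settle and hand in.

```bash
python3 -m jog '[[[0,0,0],[0,0,0],1],[[0,0,0],[0,0,0],1],[[0,0,0],[0,0,0],1]]'; python3 -c "from rig import bot;print(bot.hand_in())"
```

```text
time_s: 6.27
position: [0.4124, -0.2757, 0.2521]
tcp_rot: [[0.996, -0.089, -0.001], [-0.089, -0.996, 0.001], [-0.001, -0.001, -1.0]]
force: [0.2, -0.2, -0.2]
opening: 0.005
the job is handed in; nothing more can be done
None
```

The stock tags now match their bins, and I handed the job in at about 6.3 s. Only one tag was wrong: the second from the left, in front of the bin with two rosettes. I tipped it over towards the robot with the closed fingertips so its bar face is up.

- **Tags:** the last top view shows, from left to right, rosette, bar, bar, rosette. The bins behind them are full, nearly empty, nearly empty, full.
- **Everything else:** the bins, finial, pencil, gouges and tumbler looked unmoved in that view. The loose blank was only faintly visible in shadow.
- **Forces and clearance:** the wrist force, read at the end of each move, was about 1.5 N at most. The arm was clear and touching nothing at hand-in. No check failed or disagreed.

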